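# Zero the coverslip thickness gauge and hold its spindle up

### The arm

A 7-joint arm with a two-finger parallel gripper is mounted at the origin on a cart in front of the work surface, level with it; the furniture and walls round the work are solid. World frame = base frame: x ahead of the robot, y to its left, z up, the work surface at z = 0. Lengths are in m, angles in rad, forces in N, time in s.
With the tool pointing down it reaches from about 0.35 to 0.9 m from the base axis. Payload 8.1 kg.
Tool frame: the origin (TCP) lies at the very end of the fingers, on their centre line; the grasp point (between the pads) lies 19 mm behind it (grasp_offset is the distance from the TCP to the grasp point, in m); z points along the fingers, y is the line along which they close (so a half turn about z gives the same grasp; the last joint's range is limited). The gripper opens to 92 mm and grips with 3 to 60 N. Pads are 19 mm wide; open, the fingers measure 130 mm over their backs; the gripper's body (75 mm by 190 mm) begins 47 mm behind the grasp point.
Start: joints at [-1.269, 0.434, 0.025, 1.573, -0.012, 1.134, -0.075], TCP at [0.246, 0.574, 0.227] pointing down, gripper open.
Joint ranges: [-2.62, 2.62], [-0.44, 2.09], [-1.27, 1.32], [0.08, 2.57], [-1.32, 4.46], [0.12, 2], [-2.74, 2.74]. Speed limits (rad/s): [2.22, 2.22, 3.01, 3.01, 3.14, 3.14, 3.14].

### API

Orientations are given as a rotation vector (axis times angle).
In Python, from cell import observe, get_image, camera_params, sign_off, silhouettes, grasp_offset gives the robot as it stands. The module is installed in compiled form; this text tells all that it offers.
- The arm moves only by the tool jog_arm, never from a script. Its argument "motion" is a list that holds one entry, the list of rows, each a list of 7 numbers: the shift along the tool's x, y, z in m, then the turn, a rotation vector about the tool's x, y, z in rad, then the closure, from -1 (fully open) to 1 (shut), so that 0 is half open. In form: [[[dx, dy, dz, wx, wy, wz, hand], ...]]. A call has 1 to 10 rows; each row is the pose to reach, as a shift and turn from the pose commanded when the call began, along the tool's axes at that moment; what a row does not reach only later rows make up. A row lasts 1/12 s, in which the tool goes at most 41.7 mm and 7.16 degrees, less where a joint would pass 70% of its speed; a pose out of reach is approached as far as the arm can. A call with a gripper value outside its range is refused whole. The fingers move at their own pace and stop on an object; "force" is the grip in N (left out, the last holds). Time passes only in rows, so rows that repeat a pose let the fingers close. It gives the time, the measured TCP pose, the force, the opening and the grip force at its end, in the units of the state.
- observe(): the state, without advancing time (a new reading comes with each control period).
- get_image(name): name is "scene" or "top"; returns the picture (400x640x3 uint8, red, green, blue); there is no depth.
- camera_params(name): a dict with "vertical_fov" (degrees; the focal length in pixels is half the picture's height over the tangent of half this angle, whatever the lens; pixels are square), "cx", "cy" (the principal point, pixels), "dist_coeffs" ([k1, k2, p1, p2, k3] as OpenCV has them; the pictures are not rectified), "T" (4x4, takes a point from camera to world coordinates). Camera axes: x right, y down, z forward; pixel columns grow to the right and rows downward; lengths in m; the calibration is good to about 2 mm. A picture is of the moment at which its call begins. camera_params takes no time and is no camera call.
- sign_off(): hands the job in; it is judged then, once.
Trained networks look in the newest picture that a camera, given by its name, has taken for a name from the list of things; names that differ only in an ending like _2 or _b are one class to them, and where a whole thing is asked for, a point or a joint stands for the part that bears it (a point fixed in the world has none). Each returns a list of dicts, best first, with "p" (0 to 1); they miss things now and then, are a little off and sometimes report something else, mostly with a low value. They report only what shows in the picture. A call takes as long as a camera call.
- silhouettes(query, camera): "mask" (400x640 bool, what is visible of it) and "pixel" ([column, row] in pixels, amid what is visible of it).
The state is a dict: "clock": time; "joints": joint angles; "dq": joint speeds; "joint_efforts": joint torques, N m; "position": TCP position; "ee_rot": TCP orientation; "force": force on the tool from outside, world axes, zero at the start; "ft_torque": the same for the moment, N m; "width": opening from 0.0 (shut) to 1.0 (fully open); "gripper_force": force on a finger pad.
Only numpy, scipy, OpenCV 4.12 (cv2) and the standard library are available. Lean on these libraries where they do the work, as an engineer would, in place of code of your own. Each camera call takes 0.05 s, during which the arm holds its last target. There are 200 camera calls.

### The job

We are about to check coverslips on the thickness gauge. While its spindle still rests on the anvil, turn the knurled bezel of the dial until the zero pip on the bezel stands right at the tip of the needle; then swing the gauge's cam lever up until the spindle stands at the top of its lift, neither short of the top nor past it, and keep holding the lever there - finish while holding it - so that I can lay a coverslip on the anvil. Leave the coverslip box, dish and forceps lying where they are.

Things in the scene. Friction and masses are not known exactly. Their poses are not given: they have to be found in the camera images.
- gauge: Coverslip thickness gauge, a heavy grey stand that does not move. Origin on the worktop under the vertical spindle axis; x points from the spindle back to the round column (axis at x 70 mm, radius 14 mm, 144 mm high), y to its left, z up. Base plate x -60 to +95, y -55 to +55 mm, 24 mm high. Anvil top 48 mm high. With the lever at rest only the dial stands higher than 144 mm
- dial_centre (a point): Centre of the dial, which faces straight up, at half the height of its bezel: on the spindle axis, 173 mm above the worktop. The dial's case below the bezel is narrower (radius 25 mm, 138 to 166 mm high)
- bezel (a joint): Knurled steel ring with the white scale, 58 mm across, 166 to 180 mm above the worktop, centred on the spindle axis; turns about the vertical axis with light friction (0.05 N m) and stays where it is left. Radians, anticlockwise positive seen from above; at 0 its zero pip points to the gauge's -x. Free to turn between -2.6 and +2.6
- zero_pip (a point): The zero pip: a small dark 5 mm block on top of the bezel ring, 25.8 mm from the dial's axis, beside the longest scale line. Turns with the bezel
- needle_rest (a point): The place on the bezel's circle (25.8 mm from the dial's axis, as high as the pip) to which the dark needle points while the spindle is down: straight toward the gauge's -x. The needle reaches 20 mm from the axis and has a short wide tail on the other side. When the spindle is lifted the needle runs off clockwise, but this point stays
- cam_lever (a joint): Lever with an eccentric cam on a level shaft along the gauge's y axis, 75 mm high, crossing the spindle axis. It lies on the gauge's left, pointing to -x. Radians: 0 at rest (15 degrees below level), grows as the grip rises. Highest lift at 1.40 (lever 65 degrees above level); past it the spindle sinks again, stop at 1.80. A spring (about 0.15 N m at 0, 0.5 at 1.40) swings it back down when let go
- lever_grip: The lever's grip: a black round bar, 14 mm thick, 50 mm long, parallel to the gauge's y axis, sticking out to the left from the lever's end. Origin at the bar's centre: 90 mm from the shaft's axis, 71 mm left (+y) of the spindle axis; at rest 87 mm in front (-x) of the spindle axis and 52 mm above the worktop. It swings with the lever and revolves freely on its pin
- spindle (a joint): Lift of the spindle, in m: 0 when its tip rests on the anvil, 0.00747 at the top of the cam's lift
- coverslip_box: Small white box, 35 x 35 x 19 mm, loose, right of the gauge. Origin under its centre. Leave it
- petri_dish: Clear round dish, 57 mm across, 14 mm high, loose, right of the gauge. Origin under its centre. Leave it
- forceps: Steel forceps, 128 x 16 x 7 mm, loose, lying right beside the gauge's base. Origin under the centre. Leave them

How it is judged:
By the outcome, as a careful person would: the job done as asked, in the order asked, and still so for the second after the job is handed in, while the arm keeps its last pose, push and grip.
It also fails if it takes over 67 s, if anything falls off the work surface, if the arm or the gripper's body presses on something with over 40 N, if the wrist force passes 120 N, or if a joint passes its speed limit or range.

## Working session

There is one attempt and no reset: what is moved stays moved. The work goes in short steps, Python scripts to look and compute and a tool call to move; the robot and the scene stay as the last step left them, time stands still between calls to the robot, and variables do not carry over. Pictures are saved under pics/ and viewed, at most 10 in all, crops included, and the job is handed in when it is done.

Besides the shell and the picture viewer there is one more tool, called after ">>>" by a JSON object that holds its "fn" and its "kwargs", one argument or row to a line. jog_arm: Moves the arm, as the interface text tells. Its arguments: {"type":"object","properties":{"motion":{"type":"array"},"force":{"type":"number"}},"required":["motion"]}

```bash
mkdir -p pics
cat > h.py <<'E'
import numpy as np, cv2
from cell import *
def cam(n):
    p=camera_params(n); f=200/np.tan(np.radians(p["vertical_fov"])/2)
    return np.array([[f,0,p["cx"]],[0,f,p["cy"]],[0,0,1.]]),np.array(p["dist_coeffs"],float),np.array(p["T"])
def ray(n,px):
    K,d,T=cam(n); u=cv2.undistortPoints(np.array([[px]],float),K,d)[0,0]
    return T[:3,3],T[:3,:3]@np.array([u[0],u[1],1])
def onz(n,px,z):
    o,r=ray(n,px); return o+r*(z-o[2])/r[2]
def proj(n,P):
    K,d,T=cam(n); Ti=np.linalg.inv(T)
    return cv2.projectPoints(np.array(P,float).reshape(-1,3),cv2.Rodrigues(Ti[:3,:3])[0],Ti[:3,3],K,d)[0][:,0]
E
python3 - <<'E'
from h import *
s=observe();print(s)
print(grasp_offset() if callable(grasp_offset) else grasp_offset)
for n in("top","scene"):
    I=get_image(n);cv2.imwrite(f"pics/{n}0.png",I[:,:,::-1]);print(n,cam(n)[2].round(3).tolist(),cam(n)[0][0,0])
    for q in("gauge","bezel","zero_pip","lever_grip","dial_centre"):
        r=silhouettes(q,n)
        print(q,[(np.round(a["pixel"],1).tolist(),round(a["p"],2),int(a["mask"].sum())) for a in r[:3]])
E
```

```text
{'clock': 0.0, 'joints': array([-1.26861182,  0.43522862,  0.02497015,  1.57411233, -0.01158155,
        1.13401975, -0.07513218]), 'dq': array([ 0.00074087, -0.00177987,  0.00065023, -0.00163866,  0.00107715,
       -0.00255276,  0.00146093]), 'joint_efforts': array([ 5.09475376e-04, -6.67841434e+01,  9.85242650e-01, -3.14464688e+01,
       -6.03937916e-02,  4.27354651e-02,  1.71571951e-04]), 'position': array([0.24598782, 0.5739807 , 0.22593557]), 'ee_rot': array([-6.31609669e-01, -3.07727578e+00,  2.53657435e-03]), 'force': array([0.27481276, 0.32277334, 1.39560147]), 'ft_torque': array([-0.0439853 , -0.00642142,  0.04525467]), 'gripper_force': 0.0, 'width': 0.9990493333169755}
0.0188
top [[0.008, -0.989, 0.148, 0.452], [-1.0, -0.009, -0.008, -0.042], [0.009, -0.148, -0.989, 0.954], [0.0, 0.0, 0.0, 1.0]] 407.8761579337503
gauge [([318.3, 190.3], 0.59, 3656)]
bezel [([321.4, 184.8], 0.73, 740), ([377.7, 179.2], 0.63, 476)]
zero_pip [([322.4, 184.2], 0.92, 717)]
lever_grip [([288.7, 236.7], 0.47, 158)]
dial_centre [([317.4, 191.2], 0.73, 3707)]
scene [[0.802, -0.254, 0.541, 0.107], [-0.598, -0.353, 0.72, -0.663], [0.008, -0.901, -0.435, 0.495], [0.0, 0.0, 0.0, 1.0]] 495.77195721908777
gauge [([344.2, 220.1], 0.85, 6746)]
bezel [([339.9, 158.9], 0.76, 548)]
zero_pip [([339.8, 161.5], 0.61, 555)]
lever_grip [([273.6, 223.4], 0.68, 152)]
dial_centre [([341.1, 219.6], 0.66, 6475)]
```

Run:
```python
from h import *
a=cv2.imread("pics/top0.png")[120:280,230:420];b=cv2.imread("pics/scene0.png")
cv2.imwrite("pics/a.png",cv2.resize(a[:150],None,fx=4,fy=4,interpolation=cv2.INTER_CUBIC))
cv2.imwrite("pics/b.png",b)
for n,px in(("top",(321.4,184.8)),("scene",(339.9,158.9))):print(onz(n,px,.177))
o,r=ray("top",(288.7,236.7));print("grip at .055",onz("top",(288.7,236.7),.055),onz("scene",(273.6,223.4),.055))
```

```text
[ 0.60805735 -0.06008192  0.177     ]
[ 0.60815301 -0.05241752  0.177     ]
grip at .055 [0.51550229 0.00837513 0.055     ] [0.50880955 0.00942144 0.055     ]
```

View pics/a.png

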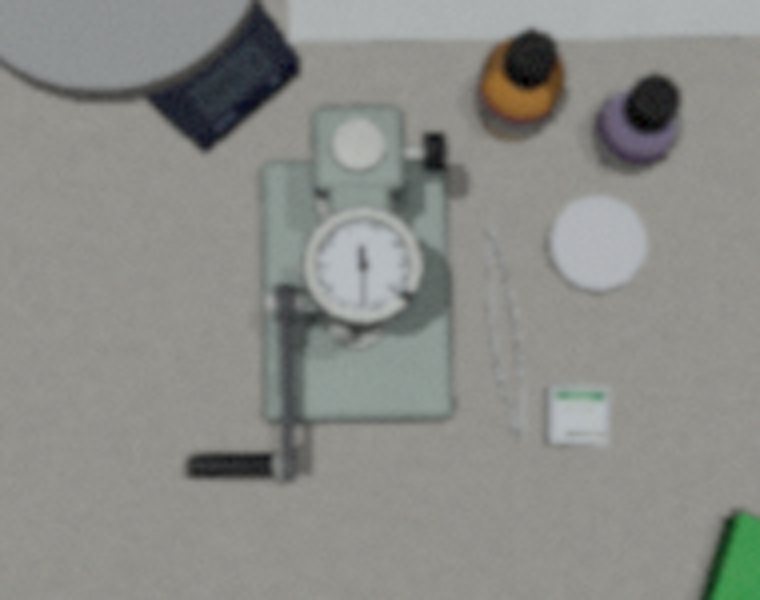

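View pics/b.png

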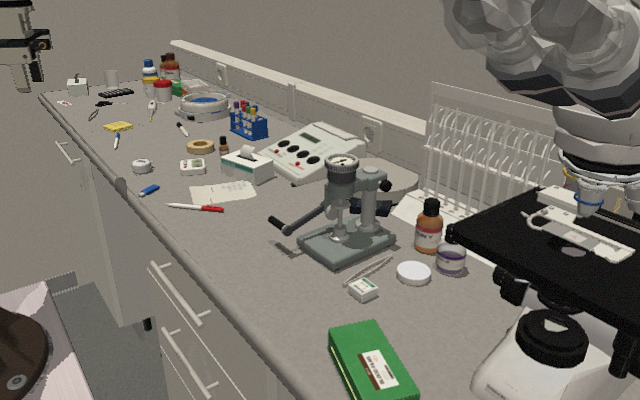

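The top view shows the gauge nearly square to the world axes, with the needle pointing down the picture (world -x). The dial is at about (321,186) and the pip at about (331,194), roughly +53° from the needle. The lever grip is at (288,236). Next I refine the gauge pose and the pip angle.

```bash
cat >> h.py <<'E'
def cyl(r,z0,z1):
    t=np.linspace(0,2*np.pi,40); return np.array([[r*np.cos(a),r*np.sin(a),z] for z in(z0,z1) for a in t])
BZ=cyl(.029,.166,.18)
def bar(q,y0=.046,y1=.096):
    a=q-np.radians(15); c=np.array([-.09*np.cos(a),0,.075+.09*np.sin(a)])
    return np.array([c+[.007*np.cos(t),y,.007*np.sin(t)] for y in(y0,y1) for t in np.linspace(0,6.28,20)])
def W(p,P):
    c,s=np.cos(p[2]),np.sin(p[2]); return P@np.array([[c,-s,0],[s,c,0],[0,0,1]]).T+[p[0],p[1],0]
def cen(n,P):
    h=cv2.convexHull(proj(n,P).astype(np.float32)); m=cv2.moments(h); return np.array([m["m10"],m["m01"]])/m["m00"]
def mc(m): return np.argwhere(m).mean(0)[::-1]
def pip(I,ctr):  # dark-weighted search on the ring: angle in gauge terms
    pass
E
cat > g.py <<'E'
from h import *
from scipy.optimize import least_squares
obs=[]
for n in("top","scene"):
    get_image(n)
    for q,P in(("bezel",BZ),("lever_grip",bar(0))):
        r=silhouettes(q,n)
        if r: obs.append((n,P,mc(r[0]["mask"]))); print(n,q,obs[-1][2],r[0]["mask"].sum())
for sel in(("top",),("scene",),("top","scene")):
    f=lambda p:np.concatenate([cen(n,W(p,P))-c for n,P,c in obs if n in sel])
    s=least_squares(f,[.61,-.06,0],x_scale=[.01,.01,.05]);print(sel,s.x.round(4),s.fun.round(1))
E
python3 g.py
```

```text
top bezel [319.3781965  186.31090175] 743
top lever_grip [288.97202797 236.23776224] 143
scene bezel [340.77908938 162.3153457 ] 593
scene lever_grip [275.81617647 222.33823529] 136
('top',) [ 0.6043 -0.0578  0.0204] [ 0.8  0.7 -1.6  0.4]
('scene',) [ 0.6059 -0.0554  0.0158] [-0.9 -0.2  0.9  0.3]
('top', 'scene') [ 0.6048 -0.0583 -0.0035] [ 1.1  0.5 -2.3 -0.6 -0.3  0.5  1.4  0.6]
```

```bash
cat >> h.py <<'E'
from scipy.spatial.transform import Rotation as Ro
def polar(n,c,radii,z,N=360,k=3):
    I=np.mean([get_image(n).astype(np.float32).mean(2) for _ in range(k)],0)
    a=np.radians(np.arange(-180,180,360/N)); out=[]
    for r in radii:
        P=np.c_[c[0]-r*np.cos(a),c[1]-r*np.sin(a),np.full(N,z)]
        p=proj(n,P).astype(np.float32); out.append(cv2.remap(I,p[:,0].reshape(1,-1),p[:,1].reshape(1,-1),cv2.INTER_CUBIC)[0])
    return np.degrees(a),np.array(out)
def go(t,psi):
    s=observe(); R=Ro.from_rotvec(s["ee_rot"]); c,q=np.cos(psi),np.sin(psi)
    y=np.array([c,q,0]);z=np.array([0,0,-1.]);G=Ro.from_matrix(np.c_[np.cross(y,z),y,z])
    print("shift",R.inv().apply(np.array(t)-s["position"]).round(4),"turn",(R.inv()*G).as_rotvec().round(4),"psi",np.degrees(np.arctan2(*R.as_matrix()[1::-1,1])).round(1))
E
python3 - <<'E'
from h import *
for c in((.605,-.0585),(.605,-.057)):
    a,o=polar("top",c,[.0245,.026,.0275],.182); v=o.mean(0); i=np.argsort(v)[:1]; w=np.clip(np.median(v)-40-v,0,None)*(abs(a-a[i])<25)
    b,o2=polar("top",c,[.010,.013,.016],.178,k=1); v2=o2.mean(0); w2=np.clip(np.median(v2)-15-v2,0,None)*(abs(b)<40)
    print("pip",a[i],v[i],(w*a).sum()/w.sum(),"needle",(w2*b).sum()/w2.sum())
go((.605,-.0585,.26),np.radians(48))
E
```

```text
pip [54.] [74.87934] 54.43140636491293 needle -1.92671446108382
pip [56.] [82.181946] 56.09509225007493 needle 4.574683221768997
shift [-0.5792 -0.4405 -0.0333] turn [ 1.000e-04 -0.000e+00  3.281e-01] psi 66.8
```

>>> {"fn": "jog_arm", "kwargs": {
  "motion": [
    [[-0.29,-0.22,-0.033,0,0,0.16,-1],[-0.29,-0.22,-0.033,0,0,0.16,-1],[-0.29,-0.22,-0.033,0,0,0.16,-1],[-0.29,-0.22,-0.033,0,0,0.16,-1],[-0.29,-0.22,-0.033,0,0,0.16,-1],[-0.29,-0.22,-0.033,0,0,0.16,-1],[-0.29,-0.22,-0.033,0,0,0.16,-1],[-0.29,-0.22,-0.033,0,0,0.16,-1],[-0.29,-0.22,-0.033,0,0,0.16,-1],[-0.29,-0.22,-0.033,0,0,0.16,-1]]
  ]
}}

```text
clock: 2.13
position: [0.43, 0.2512, 0.2608]
ee_rot: [0.889, 3.01, -0.001]
force: [1.1, -0.7, -0.4]
width: 0.999
gripper_force: 0.0
```

Run:
```python
from h import *
go((.605,-.0585,.26),np.radians(48)); print(observe()["joints"].round(2))
```

```text
shift [-0.3152 -0.1648  0.0017] turn [0.0007 0.0031 0.1585] psi 57.1
[-0.81  0.19  0.21  1.84 -0.04  1.11  0.41]
```

>>> {"fn": "jog_arm", "kwargs": {
  "motion": [
    [[-0.315,-0.165,0,0,0,0.16,-1],[-0.315,-0.165,0,0,0,0.16,-1],[-0.315,-0.165,0,0,0,0.16,-1],[-0.315,-0.165,0,0,0,0.16,-1],[-0.315,-0.165,0,0,0,0.16,-1],[-0.315,-0.165,0,0,0,0.16,-1],[-0.315,-0.165,0,0,0,0.16,-1],[-0.315,-0.165,0,0,0,0.16,-1],[-0.315,-0.165,0,0,0,0.16,-1],[-0.315,-0.165,0,0,0,0.16,-1]]
  ]
}}

```text
clock: 2.97
position: [0.6053, -0.0563, 0.2596]
ee_rot: [1.124, 2.931, -0.005]
force: [-1.2, -1.0, 0.1]
width: 0.997
gripper_force: 0.0
```

Run:
```python
from h import *
go((.605,-.0585,.156),np.radians(48)); print(observe()["joints"].round(2))
cv2.imwrite("pics/c.png",np.vstack([cv2.resize(get_image(n)[y:y+150,x:x+200,::-1],None,fx=2,fy=2) for n,x,y in(("top",220,110),("scene",240,80))]))
```

```text
shift [-0.0009 -0.0016  0.1036] turn [-0.002   0.0031  0.0008] psi 48.0
[-0.28  0.39  0.41  1.6  -0.16  1.19  1.  ]
```

View pics/c.png

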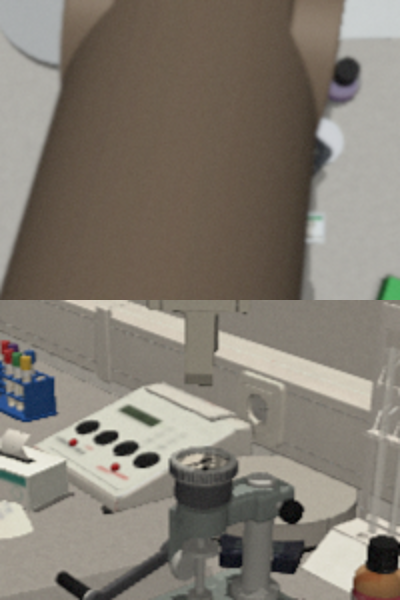

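The arm fills the top view. In the scene view the fingers line up with the camera at column ~340, and the dial is at ~341, so the hand is centred sideways. Descending now.

>>> {"fn": "jog_arm", "kwargs": {
  "motion": [
    [[-0.001,-0.001,0.04,0,0,0,-1],[-0.001,-0.001,0.07,0,0,0,-1],[-0.001,-0.001,0.09,0,0,0,-1],[-0.001,-0.001,0.102,0,0,0,-1],[-0.001,-0.001,0.102,0,0,0,-1],[-0.001,-0.001,0.102,0,0,0,-1]]
  ]
}}

```text
clock: 3.57
position: [0.6039, -0.0502, 0.1581]
ee_rot: [-1.112, -2.938, -0.001]
force: [0.8, -0.7, 0.4]
width: 1.0
gripper_force: 0.0
```

>>> {"fn": "jog_arm", "kwargs": {
  "motion": [
    [[0,0,0,0,0,0,0.6],[0,0,0,0,0,0,0.6],[0,0,0,0,0,0,0.6],[0,0,0,0,0,0,0.6],[0,0,0,0,0,0,0.6],[0,0,0,0,0,0,0.6],[0,0,0,0,0,0,0.6]]
  ],
  "force": 8
}}

```text
clock: 4.15
position: [0.6024, -0.0535, 0.1579]
ee_rot: [-1.116, -2.935, 0.004]
force: [-5.5, -4.4, 6.2]
width: 0.618
gripper_force: 8.0
```

>>> {"fn": "jog_arm", "kwargs": {
  "motion": [
    [[0,-0.002,0,0,0,0,0.6],[0,-0.002,0,0,0,0,0.6],[0,-0.002,0,0,0,0,0.6]]
  ]
}}

```text
clock: 4.4
position: [0.6024, -0.0535, 0.1579]
ee_rot: [1.115, 2.937, -0.001]
force: [-2.6, -2.9, 2.8]
width: 0.617
gripper_force: 8.0
```

>>> {"fn": "jog_arm", "kwargs": {
  "motion": [
    [[0,-0.002,0,0,0,0,0.6],[0,-0.002,0,0,0,0.1,0.6],[0,-0.002,0,0,0,0.2,0.6],[0,-0.002,0,0,0,0.3,0.6],[0,-0.002,0,0,0,0.4,0.6],[0,-0.002,0,0,0,0.5,0.6],[0,-0.002,0,0,0,0.6,0.6],[0,-0.002,0,0,0,0.7,0.6],[0,-0.002,0,0,0,0.8,0.6],[0,-0.002,0,0,0,0.9,0.6]]
  ]
}}

```text
clock: 5.23
position: [0.6055, -0.0521, 0.1581]
ee_rot: [2.279, 2.155, 0.01]
force: [15.8, 1.7, -10.8]
width: 0.625
gripper_force: 8.0
```

>>> {"fn": "jog_arm", "kwargs": {
  "motion": [
    [[0,0,0,0,0,0.06,0.6],[0,0,0,0,0,0.06,0.6],[0,0,0,0,0,0.06,0.6]]
  ]
}}

```text
clock: 5.48
position: [0.6056, -0.053, 0.158]
ee_rot: [2.338, 2.09, 0.008]
force: [16.6, 0.3, -10.1]
width: 0.627
gripper_force: 8.0
```

Run:
```python
from h import *
s=observe();print(s["position"],s["force"],s["ft_torque"],s["joints"].round(2))
go((.6034,-.0555,.26),np.radians(-5))
```

```text
[ 0.60560587 -0.05299947  0.15803134] [ 16.58652369   0.27855372 -10.13593493] [ 0.03022552 -3.03299336  0.09138138] [-0.43  0.52  0.63  1.74 -0.36  0.99  0.22]
shift [-0.0027 -0.0011 -0.102 ] turn [ 0.0079 -0.0001 -0.0247] psi -6.4
```

>>> {"fn": "jog_arm", "kwargs": {
  "motion": [
    [[0,0.002,0,0,0,0,0.6],[0,0.004,0,0,0,0,0.6],[0,0.004,0,0,0,0,0.6]]
  ]
}}

```text
clock: 5.73
position: [0.6062, -0.0532, 0.1579]
ee_rot: [-2.342, -2.093, -0.003]
force: [2.0, 4.3, 2.4]
width: 0.618
gripper_force: 8.0
```

>>> {"fn": "jog_arm", "kwargs": {
  "motion": [
    [[0,0,0,0,0,0,-1],[0,0,0,0,0,0,-1],[0,0,0,0,0,0,-1],[0,0,0,0,0,0,-1],[0,0,-0.04,0,0,0,-1],[0,0,-0.08,0,0,0,-1],[0,0,-0.1,0,0,0,-1]]
  ]
}}

```text
clock: 6.32
position: [0.6062, -0.0559, 0.2617]
ee_rot: [2.343, 2.088, 0.004]
force: [1.3, 0.1, 0.2]
width: 0.993
gripper_force: 0.0
```

>>> {"fn": "jog_arm", "kwargs": {
  "motion": [
    [[0.23,-0.06,0,0,0,0,-1],[0.23,-0.06,0,0,0,0,-1],[0.23,-0.06,0,0,0,0,-1],[0.23,-0.06,0,0,0,0,-1],[0.23,-0.06,0,0,0,0,-1],[0.23,-0.06,0,0,0,0,-1],[0.23,-0.06,0,0,0,0,-1]]
  ]
}}

```text
clock: 6.9
position: [0.5697, 0.1893, 0.2568]
ee_rot: [-2.331, -2.101, -0.001]
force: [0.7, -0.1, -0.6]
width: 1.003
gripper_force: 0.0
```

Run:
```python
from h import *
print(observe()["position"],observe()["joints"].round(2))
f=lambda n,x,y:cv2.resize(get_image(n)[y:y+60,x:x+80,::-1],None,fx=6,fy=6,interpolation=cv2.INTER_CUBIC)
cv2.imwrite("pics/d.png",np.vstack([f("top",280,155)[:300],f("scene",300,130)[:300]]))
```

```text
[0.56972869 0.18929055 0.25680352] [-0.85  0.41  0.64  1.63 -0.26  1.19 -0.26]
```

View pics/d.png

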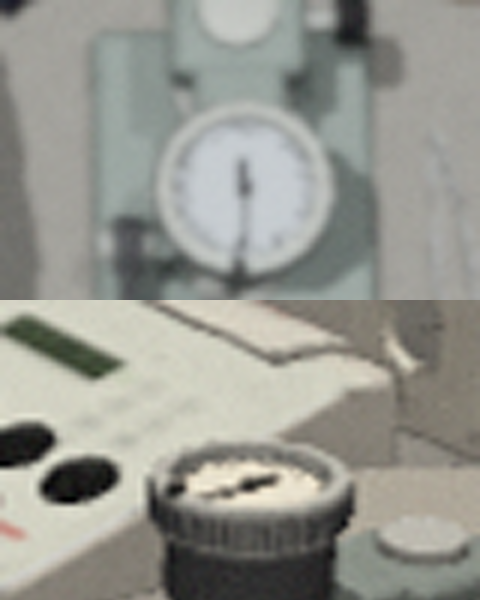

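The pip now sits almost at the needle tip: about (240,272) in the enlarged top crop, with the needle line at about x=244. I'll measure the residual.

```bash
cat > m.py <<'E'
from h import *
I=np.mean([get_image("top").astype(np.float32).mean(2) for _ in range(6)],0)
for r in range(179,206):
    w=I[r,313:329]; b=np.median(w); d=np.clip(b-12-w,0,None)
    if r<=203: print(r,"%.2f"%((d*np.arange(313,329)).sum()/max(d.sum(),1e-6)),int(d.sum()),w.astype(int))
# ring outer/inner: face centre by bright threshold on white face+ring
m=(I>175).astype(np.uint8)[165:210,298:345]; 
c=max(cv2.findContours(m,0,1)[0],key=cv2.contourArea); print("circle",np.array(cv2.fitEllipse(c)[0])+[298,165],cv2.fitEllipse(c)[1])
E
python3 m.py
```

```text
179 327.69 24 [193 201 202 203 204 205 205 203 204 205 205 205 202 192 183 174]
180 328.00 5 [200 204 205 205 205 204 199 196 199 204 205 205 204 201 197 186]
181 319.99 32 [204 205 205 205 205 201 186 171 186 202 205 205 206 206 204 198]
182 319.94 85 [204 205 205 205 205 199 172 144 177 200 205 206 205 205 205 203]
183 319.94 101 [204 205 205 205 205 199 167 135 173 199 204 205 205 205 205 202]
184 320.05 110 [205 205 205 205 205 198 169 134 164 195 204 205 205 205 205 203]
185 320.30 147 [205 205 205 205 205 198 170 125 143 184 201 205 205 206 205 205]
186 320.37 176 [205 205 205 204 205 198 168 117 130 179 201 205 205 205 205 205]
187 320.33 114 [205 205 204 205 205 200 177 140 152 187 202 205 205 206 205 206]
188 320.42 39 [203 206 206 205 204 203 193 170 176 197 204 205 205 206 205 205]
189 320.40 27 [204 205 205 205 205 204 198 176 182 200 205 204 205 206 205 204]
190 320.40 26 [204 205 205 205 205 205 198 177 182 200 205 205 205 206 205 201]
191 320.40 25 [200 204 205 205 206 205 198 177 182 200 204 206 206 205 205 202]
192 320.37 19 [194 200 203 204 205 205 197 178 183 200 2
[... 281 characters left out ...]
4 189 182 185 188 180 158 151 177 187 191 194 186 183 192 196]
197 319.29 49 [189 195 195 197 194 174 153 160 183 190 189 191 194 194 192 181]
198 320.86 114 [163 179 188 194 192 165 125 138 177 194 195 192 190 185 170 145]
199 320.78 142 [111 130 150 169 172 147 100 109 161 182 183 175 163 145 122 104]
200 319.28 20 [104 102 107 119 121 104  78  88 125 140 133 121 111 101  99 103]
201 319.00 36 [134 133 121 104  87  73  68  73  88  92  90  93  97 102 107 111]
202 319.55 113 [153 155 148 132 103  76  70  75  84  95 108 117 118 115 114 115]
203 318.62 80 [150 150 148 138 115  91  90 109 124 135 140 139 133 131 133 134]
circle [320.32230759 185.03539276] (25.93557357788086, 27.733373641967773)
```

The pip is about 4.6° past the needle, on the clockwise side. I'll regrip and turn it back by 0.08 rad.

>>> {"fn": "jog_arm", "kwargs": {
  "motion": [
    [[-0.23,0.06,0,0,0,0,-1],[-0.23,0.06,0,0,0,0,-1],[-0.23,0.06,0,0,0,0,-1],[-0.23,0.06,0,0,0,0,-1],[-0.23,0.06,0,0,0,0,-1],[-0.23,0.06,0,0,0,0,-1],[-0.23,0.06,0,0,0,0,-1],[-0.23,0.06,0,0,0,0,-1],[-0.23,0.06,0,0,0,0,-1]]
  ]
}}

```text
clock: 8.05
position: [0.6051, -0.0546, 0.2576]
ee_rot: [-2.345, -2.09, -0.001]
force: [0.6, 0.2, 0.2]
width: 0.999
gripper_force: 0.0
```

>>> {"fn": "jog_arm", "kwargs": {
  "motion": [
    [[0,0,0.04,0,0,0,-1],[0,0,0.08,0,0,0,-1],[0,0,0.1,0,0,0,-1],[0,0,0.1,0,0,0,-1],[0,0,0.1,0,0,0,-1],[0,0,0.1,0,0,0,-1]]
  ]
}}

```text
clock: 8.55
position: [0.6063, -0.0541, 0.1593]
ee_rot: [2.342, 2.092, 0.002]
force: [0.1, -0.1, 0.2]
width: 1.001
gripper_force: 0.0
```

>>> {"fn": "jog_arm", "kwargs": {
  "motion": [
    [[-0.002,0,0,0,0,0,-0.1],[-0.002,0,0,0,0,0,-0.1],[-0.002,0,0,0,0,0,0.6],[-0.002,0,0,0,0,0,0.6],[-0.002,0,0,0,0,0,0.6],[-0.002,0,0,0,0,0,0.6],[-0.002,0,0,0,0,0,0.6],[-0.002,0,0,0,0,0,0.6]]
  ],
  "force": 8
}}

```text
clock: 9.22
position: [0.6057, -0.0569, 0.158]
ee_rot: [2.344, 2.091, 0.002]
force: [3.4, -0.5, 0.8]
width: 0.617
gripper_force: 8.0
```

>>> {"fn": "jog_arm", "kwargs": {
  "motion": [
    [[0,0,0,0,0,-0.04,0.6],[0,0,0,0,0,-0.08,0.6],[0,0,0,0,0,-0.08,0.6],[0,0,0,0,0,-0.08,0.6]]
  ]
}}

```text
clock: 9.55
position: [0.6057, -0.0568, 0.158]
ee_rot: [2.259, 2.181, 0.002]
force: [4.6, -0.8, 0.5]
width: 0.617
gripper_force: 8.0
```

>>> {"fn": "jog_arm", "kwargs": {
  "motion": [
    [[0,0,0,0,0,0,-1],[0,0,0,0,0,0,-1],[0,0,0,0,0,0,-1],[0,0,0,0,0,0,-1],[0,0,-0.04,0,0,0,-1],[0,0,-0.08,0,0,0,-1],[0,0,-0.1,0,0,0,-1]]
  ]
}}

```text
clock: 10.13
position: [0.6058, -0.0576, 0.2617]
ee_rot: [2.258, 2.18, 0.003]
force: [0.8, -0.3, 0.1]
width: 0.993
gripper_force: 0.0
```

>>> {"fn": "jog_arm", "kwargs": {
  "motion": [
    [[0.23,-0.06,0,0,0,0,-1],[0.23,-0.06,0,0,0,0,-1],[0.23,-0.06,0,0,0,0,-1],[0.23,-0.06,0,0,0,0,-1],[0.23,-0.06,0,0,0,0,-1],[0.23,-0.06,0,0,0,0,-1],[0.23,-0.06,0,0,0,0,-1],[0.23,-0.06,0,0,0,0,-1]]
  ]
}}

```text
clock: 10.8
position: [0.5519, 0.1774, 0.2573]
ee_rot: [-2.254, -2.188, 0.001]
force: [-0.2, -0.2, 0.3]
width: 1.0
gripper_force: 0.0
```

```bash
python3 m.py | sed -n '9,30p'
python3 - <<'E'
from h import *
f=lambda n,x,y:cv2.resize(get_image(n)[y:y+60,x:x+80,::-1],None,fx=6,fy=6,interpolation=cv2.INTER_CUBIC)
cv2.imwrite("pics/e.png",np.vstack([f("top",280,155)[:300],f("scene",300,130)[:300]]))
E
```

```text
187 320.32 115 [207 206 206 206 206 201 179 141 153 189 204 207 207 206 206 206]
188 320.41 40 [206 206 206 206 207 205 195 170 177 199 205 207 207 206 207 205]
189 320.40 26 [207 207 206 206 207 206 199 178 184 201 206 207 206 207 206 203]
190 320.40 27 [206 207 206 207 206 206 199 178 183 202 206 206 207 206 206 203]
191 320.38 25 [204 206 207 206 206 206 199 178 184 202 207 206 207 207 206 205]
192 320.36 18 [195 202 206 206 207 206 199 180 185 202 207 206 206 205 201 197]
193 320.36 36 [177 190 200 205 206 206 201 179 185 202 207 206 205 198 187 178]
194 319.88 33 [172 179 191 201 205 206 199 177 183 201 206 206 202 187 177 176]
195 320.00 6 [185 185 186 191 198 202 195 173 182 201 206 205 198 185 183 191]
196 320.09 17 [197 197 192 186 186 192 185 165 179 198 203 201 193 193 197 196]
197 320.12 44 [190 198 199 196 193 189 175 156 170 189 198 198 196 198 195 182]
198 321.20 128 [162 182 190 195 197 192 164 124 135 176 195 196 192 186 173 147]
199 321.52 145 [117 138 155 171 183 180 150 100 106 157 179 176 165 144 124 110]
200 320.78 34 [106 108 110 121 134 137 114  83  83 116 129 123 113 101  98 105]
201 320.41 45 [136 134 121 106  94  86  78  69  68  81  90  94 100 104 108 111]
202 319.60 122 [154 157 150 134 103  77  70  73  81  95 109 118 120 117 116 116]
203 318.58 79 [152 151 150 139 114  92  91 111 125 136 141 140 135 133 133 133]
circle [320.30038834 185.2436142 ] (26.259065628051758, 27.558935165405273)
```

View pics/e.png

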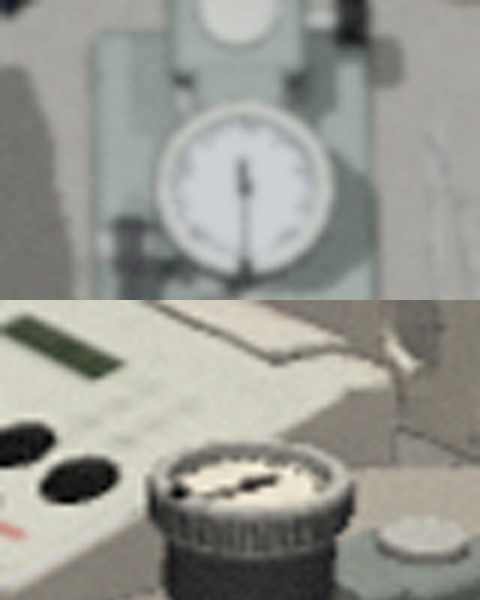

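The pip now lies on the needle line: both are at column 320.40 in the top image, within about 0.5°. Now the lever.

Run:
```python
from h import *
go((.519,.024,.15),0); print(observe()["joints"].round(2))
```

```text
shift [-0.1512 -0.0287  0.1078] turn [ 0.0001  0.     -0.0359] psi -2.1
[-0.85  0.37  0.62  1.68 -0.23  1.17 -0.2 ]
```

>>> {"fn": "jog_arm", "kwargs": {
  "motion": [
    [[-0.151,-0.029,0.05,0,0,-0.036,0],[-0.151,-0.029,0.108,0,0,-0.036,0],[-0.151,-0.029,0.108,0,0,-0.036,0],[-0.151,-0.029,0.108,0,0,-0.036,0],[-0.151,-0.029,0.108,0,0,-0.036,0],[-0.151,-0.029,0.108,0,0,-0.036,0],[-0.151,-0.029,0.108,0,0,-0.036,0],[-0.151,-0.029,0.108,0,0,-0.036,0]]
  ]
}}

```text
clock: 11.87
position: [0.5194, 0.0256, 0.1502]
ee_rot: [2.219, 2.223, 0.002]
force: [0.3, -0.6, 0.4]
width: 0.511
gripper_force: 0.0
```

Run:
```python
from h import *
go((.519,.024,.033),0)
cv2.imwrite("pics/f.png",cv2.resize(get_image("scene")[110:270,220:420,::-1],None,fx=3.5,fy=3.5))
```

```text
shift [-0.0017 -0.0005  0.1172] turn [ 0.0009 -0.0005  0.0018] psi 0.1
```

View pics/f.png

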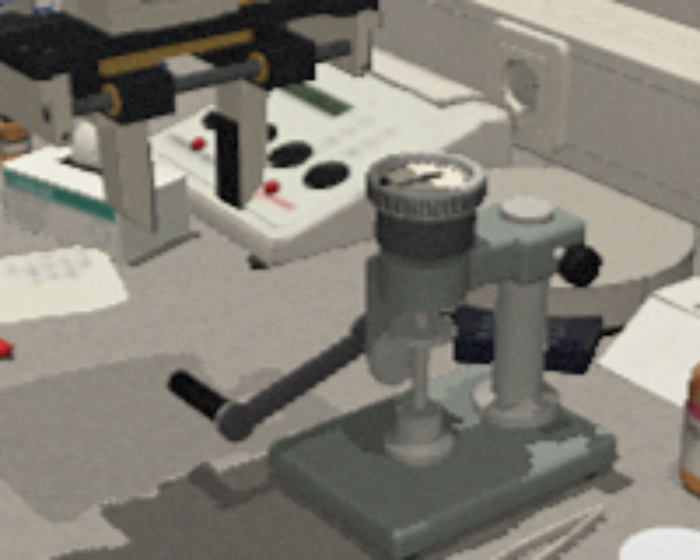

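The open fingers stand above the black grip, which is at about (205,405) in the crop. Descending and gripping.

>>> {"fn": "jog_arm", "kwargs": {
  "motion": [
    [[-0.001,0,0.03,0,0,0,0],[-0.001,0,0.06,0,0,0,0],[-0.001,0,0.09,0,0,0,0],[-0.001,0,0.11,0,0,0,0],[-0.001,0,0.117,0,0,0,0],[-0.001,0,0.117,0,0,0,0],[-0.001,0,0.117,0,0,0,0]]
  ]
}}

```text
clock: 12.5
position: [0.5197, 0.0247, 0.0336]
ee_rot: [2.218, 2.224, 0.002]
force: [0.7, 0.4, -0.1]
width: 0.501
gripper_force: 0.0
```

>>> {"fn": "jog_arm", "kwargs": {
  "motion": [
    [[0,0,0,0,0,0,1],[0,0,0,0,0,0,1],[0,0,0,0,0,0,1],[0,0,0,0,0,0,1],[0,0,0,0,0,0,1],[0,0,0,0,0,0,1],[0,0,0,0,0,0,1]]
  ],
  "force": 25
}}

```text
clock: 13.08
position: [0.5169, 0.0245, 0.0326]
ee_rot: [-2.217, -2.222, 0.003]
force: [-5.7, 1.3, 5.1]
width: 0.142
gripper_force: 25.0
```

Run:
```python
from h import *
s=observe();print(s["position"],s["force"],s["joints"].round(2))
cv2.imwrite("pics/g.png",cv2.resize(get_image("scene")[110:270,220:420,::-1],None,fx=3.5,fy=3.5))
```

```text
[0.51693706 0.02446153 0.03259827] [-5.65466398  1.31907137  5.09726891] [-0.5   0.56  0.49  2.06 -0.43  0.63  0.28]
```

View pics/g.png

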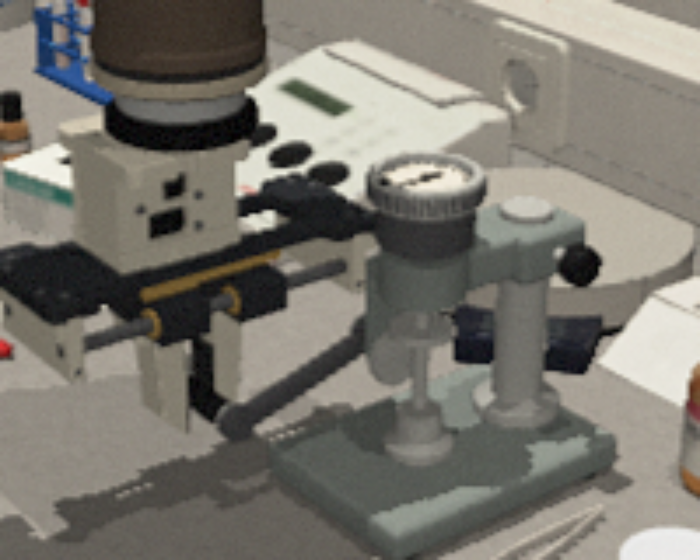

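The bar is gripped: 13 mm opening, at (0.517, 0.025, 0.051). Now I follow the arc, first to 25° above level.

>>> {"fn": "jog_arm", "kwargs": {
  "motion": [
    [[0,-0.0034,-0.0061,0,0,0,1],[0,-0.0044,-0.0123,0,0,0,1],[0,-0.0049,-0.0186,0,0,0,1],[0,-0.0051,-0.0249,0,0,0,1],[0,-0.0047,-0.0311,0,0,0,1],[0,-0.004,-0.0374,0,0,0,1],[0,-0.0028,-0.0435,0,0,0,1],[0,-0.0011,-0.0496,0,0,0,1],[0,0.0009,-0.0555,0,0,0,1],[0,0.0034,-0.0613,0,0,0,1]]
  ]
}}

```text
clock: 13.97
position: [0.5219, 0.0244, 0.0945]
ee_rot: [-2.219, -2.223, 0.001]
force: [-0.8, 2.4, -5.6]
width: 0.145
gripper_force: 25.0
```

```bash
cat > l.py <<'E'
from h import *
s=observe();p=s["position"]+Ro.from_rotvec(s["ee_rot"]).apply([0,0,-.0188]);d=np.array([.6042-p[0],p[2]-.075])
print(p.round(4),s["force"].round(1),"r",np.hypot(*d).round(4),"ang",np.degrees(np.arctan2(d[1],d[0])).round(1),s["width"],s["clock"])
E
python3 l.py
```

```text
[0.5219 0.0244 0.1133] [-0.8  2.4 -5.6] r 0.0907 ang 24.9 0.144843193747986 13.9667
```

>>> {"fn": "jog_arm", "kwargs": {
  "motion": [
    [[0,0.0029,-0.0056,0,0,0,1],[0,0.0061,-0.011,0,0,0,1],[0,0.0097,-0.0161,0,0,0,1],[0,0.0137,-0.021,0,0,0,1],[0,0.0179,-0.0256,0,0,0,1],[0,0.0225,-0.0299,0,0,0,1],[0,0.0274,-0.0338,0,0,0,1],[0,0.0326,-0.0374,0,0,0,1],[0,0.0373,-0.0403,0,0,0,1],[0,0.0373,-0.0403,0,0,0,1]]
  ]
}}

```text
clock: 14.8
position: [0.5593, 0.0254, 0.1348]
ee_rot: [-2.217, -2.223, 0.0]
force: [-7.1, 5.7, 1.7]
width: 0.143
gripper_force: 25.0
```

```bash
python3 l.py
python3 - <<'E'
from h import *
cv2.imwrite("pics/i.png",cv2.resize(get_image("scene")[90:240,240:440,::-1],None,fx=4,fy=4,interpolation=cv2.INTER_CUBIC))
p=(.606,-.0566,.02)
for d in(55,60,65,70): print(d,[((q-[240,90])*4).round(0).tolist() for q in(proj("scene",W(p,bar(np.radians(d+15),.046,.046)).mean(0))[0],proj("scene",W(p,np.array([[0,.046,.075]])))[0])])
E
```

```text
[0.5593 0.0254 0.1536] [-7.1  5.7  1.7] r 0.0905 ang 60.3 0.14270310868300998 14.8
55 [[241.0, 335.0], [332.0, 454.0]]
60 [[254.0, 322.0], [332.0, 454.0]]
65 [[267.0, 311.0], [332.0, 454.0]]
70 [[280.0, 301.0], [332.0, 454.0]]
```

View pics/i.png

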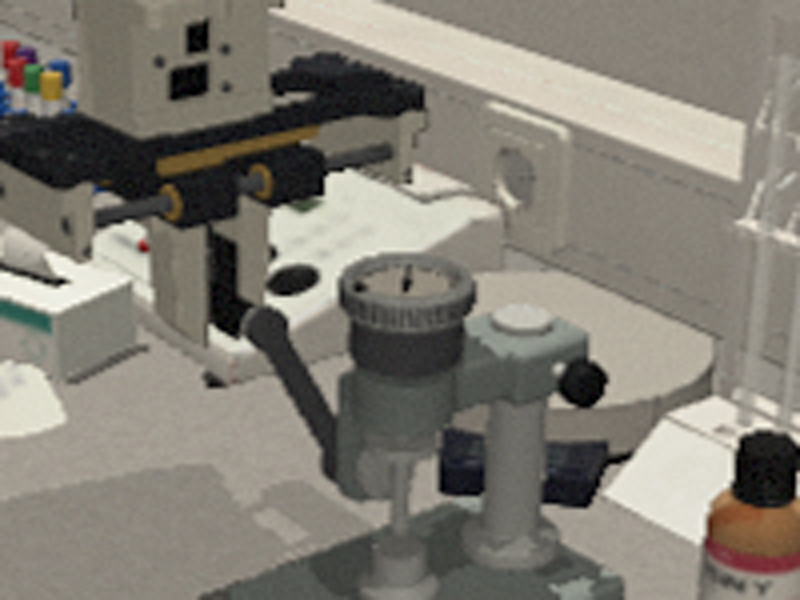

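The scene view shows the lever at about 60°, with its head at (265,326) in the crop. Measured poses at three points fit a 90 mm arc and give 60.5°. About 4.5° to go.

>>> {"fn": "jog_arm", "kwargs": {
  "motion": [
    [[0,0.002,-0.0011,0,0,0,1],[0,0.004,-0.0021,0,0,0,1],[0,0.0063,-0.0032,0,0,0,1],[0,0.0063,-0.0032,0,0,0,1],[0,0.0063,-0.0032,0,0,0,1],[0,0.0063,-0.0032,0,0,0,1]]
  ]
}}

```text
clock: 15.35
position: [0.5646, 0.0255, 0.1376]
ee_rot: [-2.216, -2.222, 0.001]
force: [-6.2, 6.4, 1.4]
width: 0.146
gripper_force: 25.0
```

```bash
sed -i 's/\.6042/.6036/;s/\.075\]/.0752]/' l.py; python3 l.py
```

```text
[0.5647 0.0255 0.1564] [-6.2  6.4  1.4] r 0.09 ang 64.4 0.1455399981082482 15.35
```

>>> {"fn": "jog_arm", "kwargs": {
  "motion": [
    [[0,0.001,-0.0004,0,0,0,1],[0,0.001,-0.0004,0,0,0,1],[0,0.001,-0.0004,0,0,0,1],[0,0.001,-0.0004,0,0,0,1],[0,0.001,-0.0004,0,0,0,1],[0,0.001,-0.0004,0,0,0,1],[0,0.001,-0.0004,0,0,0,1],[0,0.001,-0.0004,0,0,0,1],[0,0.001,-0.0004,0,0,0,1],[0,0.001,-0.0004,0,0,0,1]]
  ]
}}

```text
clock: 16.18
position: [0.5655, 0.0256, 0.138]
ee_rot: [-2.216, -2.222, 0.001]
force: [-7.8, 6.0, 0.5]
width: 0.144
gripper_force: 25.0
```

```bash
python3 l.py
python3 - <<'E'
from h import *
cv2.imwrite("pics/j.png",cv2.resize(get_image("scene")[90:240,240:440,::-1],None,fx=4,fy=4,interpolation=cv2.INTER_CUBIC))
E
```

```text
[0.5655 0.0255 0.1568] [-7.8  6.   0.5] r 0.09 ang 65.0 0.1441602625302016 16.1833
```

View pics/j.png

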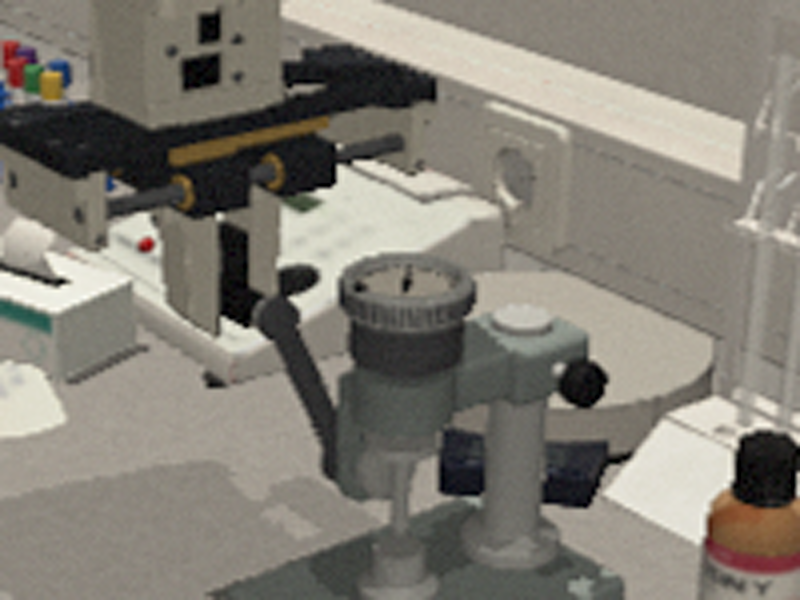

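The lever head moved from (265,326) to (279,314), which matches the 5° step. The arc measurement gives 65.0°, the hold is steady and the pip is undisturbed. Handing in.

```bash
python3 -c "
from cell import *
print(sign_off())"
```

```text
the job is handed in; nothing more can be done
None
```

I turned the bezel until the zero pip stood at the needle tip (within about 0.5° in the top image), then raised the lever to a measured 65°, the top of the lift. The gripper is still holding it there; the box, dish and forceps were not touched. I handed the job in at about 16 s; no verdict came back.

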